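# Close and lock the drive unit's cover and switch it back to run

## Task

Put the green drive unit back in service: slide its open cover shut until it meets the rubber seal, then turn the cam lock half a turn clockwise to its stop so that its hook catches the bolt and draws the cover tight. Once it is locked, turn the selector on the grey switch box to the place marked by the long bar, and leave everything alone. Do not disturb the tray, the jar or the pulley.

Things in the scene. Friction and masses are not known exactly. Their poses are not given: they have to be found in the camera images.
- machine: Green drive unit fixed on the bench, housing 200 x 340 mm (its x, y), top 90 mm above the bench, with a low nose on its +x side (to x = 160 mm, 74 mm high). Origin: centre of the housing's underside; z up; yaw varies. The cover runs along its y between 9 mm high rails over a pit with gears; the cam lock's axis is at machine x = 0, y = +85 mm.
- cover_handle (a point): Point in the cover's handle, 118 mm above the bench. Handle: upright dark steel plate, 10 mm thick along machine y, 70 mm long along machine x, from 97 to 132 mm above the bench. Axes as the machine's. The cover is an aluminium plate 140 x 120 mm, top 97 mm above the bench; slides with about 2.5 N of friction. Drawn tight, this point is at machine x = 0, y = -70 mm.
- cover (a joint): Slide of the cover, m: 0 = drawn tight, larger = open (towards machine -y). At 0.007 its edge meets the rubber seal and the bolt end stands in the hook's mouth: put it there by hand (up to 0.010 the hook can still catch). Beyond, the springy seal resists (2 N at 0.007, 8 N at 0) and pushes it back to 0.006 to 0.007 when let go.
- bolt_end (a point): Centre of the bolt's downturned round end, 7 mm in diameter, which the hook catches. It hangs from a 10 mm wide steel bar fixed to the cover (top 111 mm above the bench), reaching to machine +y. Drawn tight, it is 12 mm from the cam's axis.
- cam_grip (a point): Point on the cam lock's vertical axis, in its grip bar, 134 mm above the bench. Grip bar: dark steel, 46 mm long along this point's x, 12 mm thick along its y, from 116 to 146 mm above the bench; turns with the cam. Below it, a 60 mm steel disc with a spiral hook, whose mouth faces the cover at joint 0.
- cam (a joint): Angle of the cam, rad, grows clockwise seen from above: 0 = open stop, 3.14 = locked stop; the grip bar lies along machine x at both. Turned past about 0.5 without the bolt inside, the hook shuts the bolt out (turn back to 0). It draws the bolt from 1.1 to 2.9 and then holds it. Takes under 0.15 N m; stays where left.
- switchbox: Grey switch box fixed on the bench, 100 x 120 mm (its x, y), top 55 mm above the bench. Origin: centre of its underside; z up; yaw varies. On its top round the selector: white dots at 80, 40 and -40 degrees from its x axis (counterclockwise seen from above) and one long white bar at 0 degrees (its +x).
- selector_grip (a point): Point on the selector's vertical axis, 77 mm above the bench. Black grip bar on a 44 mm skirt: 12 mm thick along this point's y, reaching 21 mm behind and 25 mm ahead of the axis along this point's x, which is the pointer (pointed end, white line on top); from 61 to 89 mm above the bench.
- selector (a joint): Angle of the selector, rad, grows clockwise seen from above. Four click places: 0, 0.698, 1.396, 2.094 (stops just outside the first and last); 1.396 is the long bar (pointer along the box's +x). A click takes about 0.08 N m; let go within 0.25 rad of a place, it settles there.
- tray: Bystander: black parts tray 100 x 120 x 35 mm with a few bushes; origin at the centre of its underside.
- jar: Bystander: amber jar with a steel lid, 64 mm in diameter, 85 mm high; origin at the centre of its underside.
- pulley: Bystander: steel pulley lying flat, 80 mm in diameter, 40 mm high; origin at the centre of its underside.
Mind the look-alikes: they are no part of the job. Of the things like the switchbox, leave any that is blue; of the rest the smaller one is meant.

How it is judged:
By the outcome, as a careful person would: the job done as asked, in the order asked, and still so for the second after the job is handed in, with the robot touching nothing.
It also fails if it takes over 72 s, if anything falls off the work surface, if the arm or the gripper's body presses on something with over 40 N, if the wrist force passes 120 N, or if a joint passes its speed limit or range.

## Robot

A 7-joint arm with a two-finger parallel gripper is mounted at the origin on the work surface. World frame = base frame: x ahead of the robot, y to its left, z up, the work surface at z = 0. Lengths are in m, angles in rad, forces in N, time in s.
With the tool pointing down it reaches from about 0.4 to 0.85 m from the base axis. Payload 4.5 kg.
Tool frame: the origin (TCP) lies midway between the tips of the shut fingers; the grasp point (between the pads) lies bot.hold_point_z behind it (bot.hold_point_z is the distance from the TCP to the grasp point, in m); z points along the fingers, x is the direction in which the jaws open and shut, and the axes are right-handed (so a half turn about z gives the same grasp; the last joint's range is limited). The gripper opens to 88 mm and grips with 3 to 60 N. Pads are 18 mm wide; open, the fingers measure 123 mm over their backs; the gripper's body (75 mm by 187 mm) begins 45 mm behind the grasp point.
Start: joints at [1.372, 0.689, -0.195, 1.565, 0.157, 0.902, -0.215], TCP at [0.144, -0.608, 0.239] pointing down, gripper open.
Joint ranges: [-3.01, 3.01], [-0.46, 2.08], [-1.47, 1.51], [0.13, 2.56], [-1, 4.14], [0.04, 2.09], [-2.66, 2.66]. Speed limits (rad/s): [2.57, 2.57, 3.14, 3.14, 3.14, 3.14, 3.14].

## Interface

Orientations are given as a unit quaternion [x, y, z, w].
In Python, from workcell import bot, snapshot, find_in gives the robot as it stands.
- The arm moves only by the shell command python3 -m creep 'ROWS' [FORCE]. ROWS is JSON, a list that holds one entry, the list of rows, each a list of 7 numbers: the shift along the world's x, y, z in mm, then the turn, a rotation vector about the world's x, y, z in degrees, then the gripper command: -1 is fully open, 1 is shut, values between are in proportion. A call has 1 to 12 rows; each row shifts and turns the pose as measured when the row begins; what a row does not reach is not made up. A row lasts 1/10 s, in which the tool goes at most 50 mm and 8.59 degrees, less where a joint would pass 70% of its speed; a pose out of reach is approached as far as the arm can. A call with a gripper value outside its range is refused whole. The fingers move at their own pace and stop on an object; FORCE is the grip in N (left out, the last holds). Time passes only in rows, so rows that do not move let the fingers close. It gives the time, the measured TCP pose, the force and the opening at its end, in the units of the state.
- bot.state(): the state, without advancing time (a new reading comes with each control period).
- snapshot(name): name is "side" or "top" or "wrist"; returns a dict with "color" (480x640x3 uint8, blue, green, red), "range_z" (480x640 float32, m along the optical axis (not along the pixel's ray), 0 where there is no reading), "intrinsics" (3x3 intrinsics, pixels), "world_from_camera" (4x4, takes a point from camera to world coordinates). Camera axes: x right, y down, z forward; pixel columns grow to the right and rows downward; lengths in m; the calibration is good to about 2 mm. A picture is of the moment at which its call begins.
- bot.job_done(): hands the job in, once; it reports no verdict.
Trained networks look in a picture, given as the dict that the camera call returned (one of the last four; its "shot" number tells which), for a name from the list of things; names that differ only in an ending like _2 or _b are one class to them, and where a whole thing is asked for, a point or a joint stands for the part that bears it (a point fixed in the world has none). Each returns a list of dicts, best first, with "score" (0 to 1); they miss things now and then, are a little off and sometimes report something else, mostly with a low value. They report only what shows in the picture. A call takes as long as a camera call. They do not tell look-alikes from the thing itself.
- find_in(target, picture): "xyz" ([x, y, z] in m, in world coordinates, good to about 4 mm: the middle of the surface that is visible of it).
The state is a dict: "time": time; "joint_pos": joint angles; "qd": joint speeds; "tau": joint torques, N m; "eef_pos": TCP position; "tool_rot": TCP orientation; "contact_force": force on the tool from outside, world axes, zero at the start; "moment": the same for the moment, N m; "opening": finger opening in m.
Only numpy, scipy, OpenCV 4.12 (cv2) and the standard library are available. Lean on these libraries where they do the work, as an engineer would, in place of code of your own. Each camera call takes 0.05 s, during which the arm holds its last target. There are 200 camera calls.

## Working session

There is one attempt and no reset: what is moved stays moved. The work goes in short steps, Python scripts to look and compute and a shell command to move; the robot and the scene stay as the last step left them, time stands still between calls to the robot, and variables do not carry over. Pictures are saved under pics/ and viewed, about 8 in all and at most 12, crops included, and the job is handed in when it is done.

```bash
mkdir -p pics; ls
cat > h.py <<'E'
import numpy as np, cv2
from workcell import bot, snapshot, find_in
def px2w(s,u,v,z=None):
    K=s["intrinsics"];T=np.array(s["world_from_camera"])
    d=np.linalg.inv(K)@[u,v,1]
    if z is None: return T[:3,:3]@(d*s["range_z"][int(v),int(u)])+T[:3,3]
    r=T[:3,:3]@d; return T[:3,3]+r*(z-T[2,3])/r[2]
def w2px(s,p):
    T=np.linalg.inv(np.array(s["world_from_camera"]));q=T[:3,:3]@np.array(p)+T[:3,3];q=np.array(s["intrinsics"])@q
    return (q[:2]/q[2]).round(1)
E
python3 - <<'E'
from h import *
np.set_printoptions(precision=4,suppress=True)
print(bot.state(), bot.hold_point_z)
for n in ("top","side"):
    s=snapshot(n); cv2.imwrite(f"pics/{n}1.png",s["color"])
    print(n,np.array(s["world_from_camera"])[:3,3])
    for t in ["machine","cover_handle","bolt_end","cam_grip","switchbox","selector_grip","tray","jar","pulley"]:
        for r in find_in(t,s): print(t,np.round(r["xyz"],3),round(r["score"],2),w2px(s,r["xyz"]))
E
```

```text
pics
{'time': 0.0, 'joint_pos': array([ 1.3718,  0.69  , -0.1945,  1.5663,  0.1573,  0.9025, -0.2151]), 'qd': array([ 0.0006, -0.0004, -0.0004, -0.0011,  0.0008, -0.0018, -0.0002]), 'tau': array([ -0.    , -52.7568,  -1.2669, -15.3436,  -0.0526,   0.0064,
         0.0002]), 'eef_pos': array([ 0.144 , -0.6075,  0.2379]), 'tool_rot': array([ 0.7844, -0.6202, -0.0008, -0.0005]), 'contact_force': array([ 0.9547,  0.0475, -0.0191]), 'moment': array([-0.0491,  0.0037,  0.0414]), 'opening': 0.08764650585082089} 0.0187
top [0.2649 0.0919 1.4259]
machine [ 0.564 -0.004  0.088] 0.66 [357.  209.8]
cover_handle [ 0.54  -0.09   0.103] 0.63 [389.5 216.8]
bolt_end [ 0.539 -0.09   0.101] 0.92 [389.5 217.5]
cam_grip [0.55  0.082 0.088] 0.87 [325.7 215.2]
switchbox [0.478 0.539 0.051] 0.87 [162.2 245.1]
switchbox [ 0.56  -0.005  0.087] 0.74 [357.6 211.3]
switchbox [0.226 0.335 0.082] 0.72 [231.7 336.3]
switchbox [0.449 0.34  0.055] 0.56 [233.1 254.6]
selector_grip [0.452 0.346 0.059] 0.65 [230.8 253.4]
selector_grip [0.232 0.333 0.091] 0.65 [232.  334.4]
selector_grip [0.48  0.544 0.06 ] 0.49 [159.2 2
[... 256 characters left out ...]
 231.7]
machine [0.552 0.09  0.101] 0.46 [279.7 231.3]
cover_handle [ 0.54  -0.089  0.101] 0.82 [296.9 190. ]
bolt_end [ 0.538 -0.09   0.095] 0.71 [297.7 191.3]
cam_grip [0.551 0.09  0.103] 0.67 [280.  230.8]
switchbox [0.229 0.372 0.075] 0.78 [401.7 341.2]
switchbox [0.479 0.573 0.057] 0.69 [268.  412.2]
switchbox [0.448 0.368 0.051] 0.59 [301.7 334.8]
selector_grip [0.482 0.556 0.061] 0.76 [268.3 403.4]
selector_grip [0.232 0.344 0.093] 0.73 [402.  325.6]
selector_grip [0.448 0.353 0.067] 0.65 [302.4 324.8]
tray [ 0.441 -0.361  0.016] 0.92 [343.5 163.3]
tray [ 0.539 -0.09   0.097] 0.16 [297.3 190.7]
jar [0.643 0.31  0.059] 0.95 [222.7 302.6]
pulley [ 0.635 -0.29   0.023] 0.51 [278.7 168.3]
```

Run:
```python
import cv2
a=cv2.imread("pics/top1.png")[130:380,120:520]
cv2.imwrite("pics/topc.png",cv2.resize(a,None,fx=2,fy=2,interpolation=cv2.INTER_CUBIC))
```

```text
(no output)
```

View pics/topc.png

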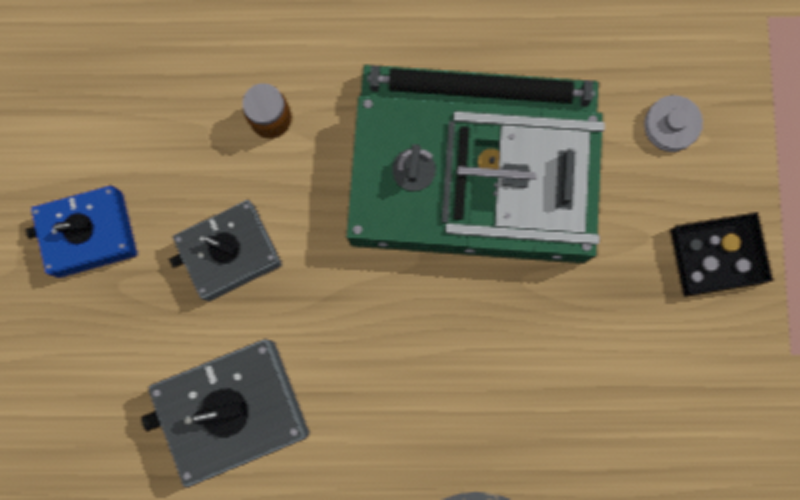

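The top view shows the green machine with the cover open, cam at crop (415,168) and handle at (566,180). The small grey box is at (226,250), with its pointer one place away from the bar at (213,225). The blue box and the large grey box are the look-alikes. I'll move the wrist over the cover with the tool x axis turned towards world +y.

```bash
python3 -m creep '[[[18,25,6,0,0,8.2,1],[18,25,6,0,0,8.2,1],[18,25,6,0,0,8.2,1],[18,25,6,0,0,8.2,1],[18,25,6,0,0,8.2,1],[18,25,6,0,0,8.2,1],[18,25,6,0,0,8.2,1],[18,25,6,0,0,8.2,1],[18,25,6,0,0,8.2,1],[18,25,6,0,0,8.2,1],[18,25,6,0,0,8.2,1],[18,25,6,0,0,8.2,1]]]'
python3 -m creep '[[[18,25,6,0,0,8.2,1],[18,25,6,0,0,8.2,1],[18,25,6,0,0,8.2,1],[18,25,6,0,0,8.2,1],[18,25,6,0,0,8.2,1],[18,25,6,0,0,8.2,1],[18,25,6,0,0,8.2,1],[18,25,6,0,0,8.2,1],[0,0,0,0,0,0,1],[0,0,0,0,0,0,1]]]'
python3 - <<'E'
from h import *
from scipy.spatial.transform import Rotation as R
s=bot.state();print(s["eef_pos"],s["joint_pos"],R.from_quat(s["tool_rot"]).as_matrix()[:,0])
s=snapshot("wrist");cv2.imwrite("pics/w1.png",s["color"])
print(np.array(s["world_from_camera"]).round(3))
for t in ["cover_handle","bolt_end","cam_grip"]:
    for r in find_in(t,s): print(t,np.round(r["xyz"],3),round(r["score"],2),w2px(s,r["xyz"]))
E
```

```text
time: 2.2
eef_pos: [0.3619, -0.3008, 0.3138]
tool_rot: [0.976, 0.217, 0.002, 0.004]
contact_force: [-0.2, -0.2, 0.0]
opening: 0.0004
time: 3.2
eef_pos: [0.5124, -0.0897, 0.3662]
tool_rot: [0.684, 0.729, 0.006, 0.005]
contact_force: [0.1, -0.7, -0.3]
opening: 0.0005
[ 0.51242018 -0.08965501  0.36624046] [ 0.73411598  0.56872405 -1.09067797  1.67852515  0.53749058  1.21111619
  1.15351619] [-0.0640368   0.99794624  0.00161108]
[[-0.064  0.958  0.28   0.442]
 [ 0.998  0.061  0.02  -0.094]
 [ 0.002  0.281 -0.96   0.512]
 [ 0.     0.     0.     1.   ]]
cover_handle [ 0.533 -0.091  0.098] 0.64 [320.8 212.3]
cover_handle [0.465 0.283 0.016] 0.44 [629.5 162.3]
bolt_end [ 0.535 -0.092  0.099] 0.96 [319.9 213.7]
cam_grip [0.55  0.075 0.095] 0.74 [472.7 236.2]
```

View pics/w1.png

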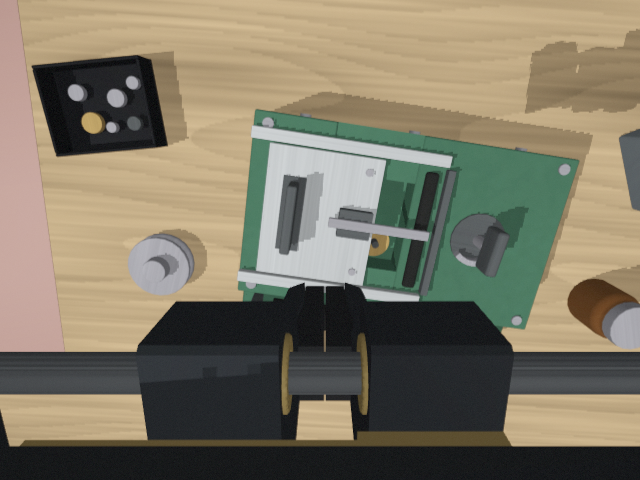

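The wrist view shows the handle plate at about (290,215), the bolt bar from (330,225) to (428,237) and the cam grip at (492,250). I'll segment them by depth.

```bash
cat >> h.py <<'E'
def cloud(s):
    K=s["intrinsics"];T=np.array(s["world_from_camera"]);Z=s["range_z"]
    v,u=np.mgrid[:480,:640]
    P=np.stack([(u-K[0,2])/K[0,0]*Z,(v-K[1,2])/K[1,1]*Z,Z],-1)@T[:3,:3].T+T[:3,3]
    P[Z==0]=np.nan
    return P
def rect(P,zlo,zhi,xlo,xhi,ylo,yhi):
    m=(P[...,2]>zlo)&(P[...,2]<zhi)&(P[...,0]>xlo)&(P[...,0]<xhi)&(P[...,1]>ylo)&(P[...,1]<yhi)
    q=P[m]
    if len(q)<10: return len(q)
    c,wh,a=cv2.minAreaRect((q[:,:2]*1000).astype(np.float32))
    return len(q),np.round(c,1),np.round(wh,1),round(a,1),(np.median(q[:,2])*1000).round(1)
E
python3 - <<'E'
from h import *
for n in ("wrist","top"):
    s=snapshot(n);P=cloud(s)
    print(n,"handle",rect(P,.126,.140,.45,.62,-.20,-.08))
    print("cam",rect(P,.138,.153,.45,.65,.03,.16))
    print("bar",rect(P,.107,.114,.45,.62,-.12,.07))
    print("cover",rect(P,.094,.0985,.45,.62,-.22,-.03))
    print("housing",rect(P,.086,.093,.35,.8,-.22,.25))
    print("box top",rect(P,.045,.06,.38,.53,.25,.42)); print("selbar",rect(P,.082,.095,.40,.50,.28,.42))
E
```

```text
wrist handle (723, array([ 536.4, -123.6]), array([10. , 69.5]), 85.1, np.float64(132.4))
cam (688, array([554.2,  80.6]), array([12.7, 45.9]), 81.0, np.float64(146.0))
bar (1496, array([544.6, -54. ]), array([150. ,  44.2]), 73.1, np.float64(111.0))
cover (10031, array([ 535.3, -104.9]), array([149.2, 169.8]), 89.6, np.float64(97.6))
housing (25173, array([547.2,  -3.4]), array([340.5, 200.1]), 85.1, np.float64(90.7))
box top 0
selbar 0
top handle (59, array([ 517.4, -122.3]), array([10., 39.]), 83.7, np.float64(131.3))
cam (79, array([550.9,  81. ]), array([11.8, 47.1]), 81.5, np.float64(145.1))
bar (146, array([546.1, -31.4]), array([191.9,  57.6]), 67.2, np.float64(110.1))
cover (868, array([ 531.8, -101.8]), array([138. , 161.8]), 86.5, np.float64(96.5))
housing (3644, array([543.9,  -3.3]), array([339.7, 201.2]), 85.2, np.float64(89.8))
box top (1320, array([451.4, 344.7]), array([101.4, 120.2]), 25.9, np.float64(54.8))
selbar (72, array([451.5, 345.9]), array([46.2, 11.9]), 65.7, np.float64(88.9))
```

```bash
python3 -m creep '[[[10,-34,-30,0,0,-4.3,1],[10,-34,-30,0,0,-4.3,1],[0,0,-45,0,0,0,1],[0,0,-45,0,0,0,1],[0,0,-45,0,0,0,1],[0,0,-40,0,0,0,1],[0,0,0,0,0,0,1]]]'
python3 - <<'E'
from h import *
from scipy.spatial.transform import Rotation as R
s=bot.state();print(s["eef_pos"],s["joint_pos"],R.from_quat(s["tool_rot"]).as_matrix().round(3),s["contact_force"])
E
```

```text
time: 4.2
eef_pos: [0.5312, -0.1672, 0.1256]
tool_rot: [0.744, 0.669, 0.006, 0.01]
contact_force: [-0.5, -0.1, 0.3]
opening: 0.0003
[ 0.53123203 -0.16719868  0.12557209] [ 0.67068784  0.87111703 -0.79166349  1.87615182  0.90246828  0.77185033
  0.83524431] [[ 0.106  0.994  0.022]
 [ 0.994 -0.106 -0.006]
 [-0.004  0.023 -1.   ]] [-0.53583364 -0.10267161  0.27964443]
```

```bash
python3 -m creep '[[[0,0,-8,0.35,1.26,0,1],[0,0,-8,0,0,0,1],[0.7,8,0,0,0,0,1],[0.7,8,0,0,0,0,1],[0.7,8,0,0,0,0,1],[0.7,8,0,0,0,0,1],[0.7,8,0,0,0,0,1],[0.5,6,0,0,0,0,1],[0.4,5,0,0,0,0,1],[0,0,0,0,0,0,1]]]'
python3 - <<'E'
from h import *
s=snapshot("wrist");P=cloud(s);cv2.imwrite("pics/w2.png",s["color"])
print(rect(P,.126,.140,.45,.62,-.20,-.05),rect(P,.138,.153,.45,.65,.03,.16),bot.state()["contact_force"])
E
```

```text
time: 5.2
eef_pos: [0.5398, -0.1146, 0.1159]
tool_rot: [0.745, 0.667, 0.001, 0.005]
contact_force: [-0.6, -0.4, -0.9]
opening: 0.0001
(3737, array([ 525.3, -100.8]), array([26.9, 46.4]), 36.1, np.float64(132.5)) 0 [-0.37450152 -0.44913008  0.74235266]
```

```bash
python3 -m creep '[[[0.3,4,-2,0,0,0,1],[0.3,4,-2,0,0,0,1]]]'
python3 - <<'E'
from h import *
for n in("top","wrist"):
    s=snapshot(n);P=cloud(s)
    print(rect(P,.094,.0985,.45,.62,-.22,-.03))
    print("tip bar",[ (P[(P[...,2]>.107)&(P[...,2]<.1145)&(abs(P[...,0]-.545)<.012)&(P[...,1]>-.06)&(P[...,1]<.09)][:,1]*1000)[[0]] if 0 else 0])
    m=(P[...,2]>.107)&(P[...,2]<.114)&(abs(P[...,0]-.549)<.02)&(P[...,1]>-.03)&(P[...,1]<.10); q=P[m]; print(len(q), (q[:,:2].min(0)*1000).round(1),(q[:,:2].max(0)*1000).round(1))
cv2.imwrite("pics/w3.png",s["color"])
print(bot.state()["contact_force"])
E
```

```text
time: 5.45
eef_pos: [0.541, -0.1075, 0.1122]
tool_rot: [0.745, 0.667, 0.001, 0.006]
contact_force: [-0.9, -3.4, 2.0]
opening: 0.0003
(633, array([ 535. , -100.3]), array([138.6, 169.3]), 89.6, np.float64(96.6))
tip bar [0]
110 [530.7 -20.6] [563.   97.4]
(28655, array([533. , -98.2]), array([166. , 136.3]), 0.0, np.float64(97.6))
tip bar [0]
5850 [529.6 -30. ] [562.1  19.7]
[ 0.70311186 -1.16838932  0.43699442]
```

View pics/w3.png

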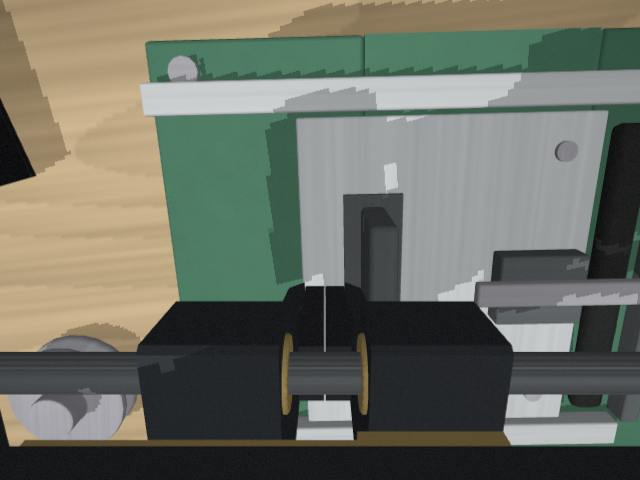

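```bash
cat >> h.py <<'E'
C0=np.array([.546,-.0034]);A=np.deg2rad(-4.9);XM=np.array([np.cos(A),np.sin(A)]);YM=np.array([-np.sin(A),np.cos(A)])
def mach(p): d=np.asarray(p)[...,:2]-C0; return np.stack([d@XM,d@YM],-1)*1000
def handle(s):
    P=cloud(s);M=mach(P);m=(P[...,2]>.129)&(P[...,2]<.136)&(M[...,0]>-35)&(M[...,0]<-12)&(M[...,1]>-130)&(M[...,1]<-60)
    q=M[m];return len(q),np.percentile(q,[2,50,98],axis=0).round(1).tolist(),"cover~",(-70-np.median(q[:,1])).round(1)
E
python3 - <<'E'
from h import *
s=snapshot("wrist");print(handle(s)); P=cloud(s);M=mach(P)
m=(P[...,2]>.129)&(P[...,2]<.136)&(M[...,0]>-35)&(M[...,0]<-12);print(m.sum())
print(mach(bot.state()["eef_pos"]),bot.state()["contact_force"])
E
```

```text
(1936, [[-33.6, -87.3], [-23.5, -82.6], [-12.4, -77.7]], 'cover~', np.float64(12.6))
1936
[   3.82195996 -103.34225254] [ 0.61405537 -0.85304097 -0.02288813]
```

```bash
python3 -m creep '[[[0,3,0,0,0,0,1],[0,3,0,0,0,0,1],[0,2,0,0,0,0,1],[0,1,0,0,0,0,1]]]'
python3 -c '
from h import *
s=snapshot("wrist");print(handle(s),mach(bot.state()["eef_pos"]),bot.state()["contact_force"])'
```

```text
time: 6.0
eef_pos: [0.5415, -0.1003, 0.1121]
tool_rot: [0.746, 0.666, 0.0, 0.007]
contact_force: [0.6, -4.4, 1.3]
opening: 0.0006
(1923, [[-33.6, -80.9], [-23.6, -76.3], [-12.5, -71.4]], 'cover~', np.float64(6.3)) [  3.77725587 -96.87439733] [ 1.38621081 -5.0293753   1.76492081]
```

```bash
python3 -m creep '[[[-1,-10,0,0,0,0,1],[-1,-10,0,0,0,0,1],[0,0,40,0,0,0,0.2],[0,0,40,0,0,0,0.2],[3,40,10,0,0,0,0.2],[3,40,10,0,0,0,0.2],[3,40,10,0,0,0,0.2],[3,20,0,0,0,0,0.2],[0,0,0,0,0,0,0.2]]]'
python3 - <<'E'
from h import *
from scipy.spatial.transform import Rotation as R
s=bot.state();print(s["eef_pos"],s["joint_pos"],R.from_quat(s["tool_rot"]).as_matrix().round(3),s["opening"])
s=snapshot("wrist");P=cloud(s);cv2.imwrite("pics/w4.png",s["color"])
M=mach(P);m=(P[...,2]>.129)&(P[...,2]<.136)&(abs(M[...,0])<40)&(M[...,1]>-130)&(M[...,1]<-60);print("handle",m.sum(),np.median(M[m],0))
print(rect(P,.138,.153,.45,.65,.03,.16))
for r in find_in("bolt_end",s)[:2]: print(r,mach(r["xyz"]))
E
```

```text
time: 6.95
eef_pos: [0.5479, 0.0238, 0.2247]
tool_rot: [0.747, 0.664, 0.004, -0.0]
contact_force: [0.2, -0.7, 0.2]
opening: 0.0351
[0.54792045 0.02380384 0.22466556] [ 0.3849173   0.73581447 -0.8908772   1.80007402  0.69501048  0.94441135
  0.64633723] [[ 0.117  0.993  0.006]
 [ 0.993 -0.117  0.006]
 [ 0.007  0.005 -1.   ]] 0.03509231907241537
handle 1818 [ -1.14306271 -75.50440007]
(1643, array([554.2,  80.9]), array([12.7, 45.9]), 81.0, np.float64(146.2))
{'xyz': [0.5313, -0.0485, 0.0961], 'score': 0.71} [-10.79397262 -46.19080163]
```

View pics/w4.png

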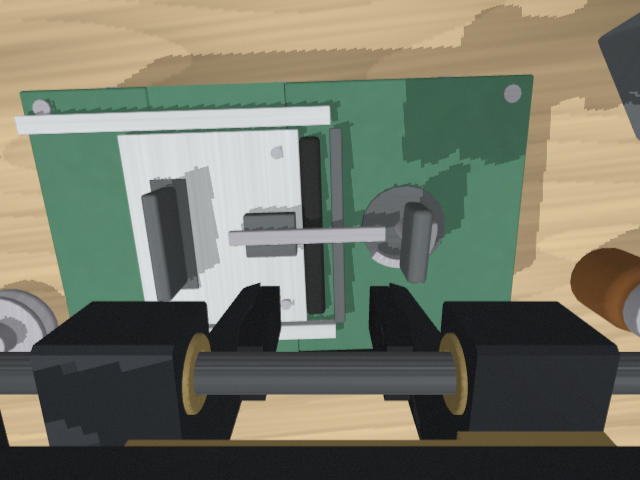

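The cover is at the seal: the handle reads machine y ≈ -75.5 and the cover edge is at (300,140) against the black seal at (312,230). The bolt bar reaches the disc at (385,235). Next I'll go to the cam grip.

```bash
python3 -m creep '[[[3,29,-10,0,0,-2,0.2],[3,29,-10,0,0,0,0.2],[0,0,-20,0,0,0,0.2],[0,0,0,0,0,0,0.2]]]'
python3 - <<'E'
from h import *
from scipy.spatial.transform import Rotation as R
s=bot.state();print(s["eef_pos"],s["joint_pos"],R.from_quat(s["tool_rot"]).as_matrix().round(3))
s=snapshot("wrist");P=cloud(s)
print(rect(P,.138,.153,.45,.65,.03,.16))
E
```

```text
time: 7.45
eef_pos: [0.5535, 0.068, 0.1801]
tool_rot: [0.765, 0.644, -0.001, 0.001]
contact_force: [-0.3, -0.1, 0.0]
opening: 0.0351
[0.55348056 0.06803212 0.18011722] [ 0.25506521  0.79509413 -0.8165524   1.81140473  0.74821358  0.87734723
  0.47659791] [[ 0.171  0.985 -0.   ]
 [ 0.985 -0.171 -0.004]
 [-0.004  0.    -1.   ]]
(2212, array([553.9,  81. ]), array([11.7, 45.4]), 81.3, np.float64(146.3))
```

```bash
python3 -m creep '[[[0.3,13,0,0,0,1,0.2],[0,0,-5,0,0,0,0.2],[0,0,-28,0,0,0,0.2],[0,0,-26,0,0,0,0.2],[0,0,0,0,0,0,0.2]]]'
```

```text
time: 8.0
eef_pos: [0.5575, 0.0795, 0.1239]
tool_rot: [0.761, 0.648, 0.003, 0.003]
contact_force: [0.3, 0.3, 0.1]
opening: 0.0354
```

```bash
python3 -m creep '[[[-3.6,1.5,-4,0,0,0,0.2],[0,0,0,0,0,0,0.2],[0,0,0,0,0,0,1],[0,0,0,0,0,0,1],[0,0,0,0,0,0,1],[0,0,0,0,0,0,1]]]' 25
python3 -c '
from h import *
s=bot.state();print(s)'
```

```text
time: 8.6
eef_pos: [0.5555, 0.0805, 0.1238]
tool_rot: [0.762, 0.648, 0.005, 0.005]
contact_force: [0.5, -0.3, -5.3]
opening: 0.012
{'time': 8.6, 'joint_pos': array([ 0.19374255,  0.86632154, -0.74523906,  1.85563184,  0.85725249,
        0.76258876,  0.37616173]), 'qd': array([ 2.71614685e-05, -2.16884937e-03,  2.19770333e-03,  1.29232369e-04,
       -3.72811039e-03, -3.50969498e-03,  1.91902826e-04]), 'tau': array([-5.09605799e-01, -5.28814530e+01, -9.90030169e+00, -9.99428719e+00,
       -7.69821787e-02, -1.52994292e-01,  1.72249474e-03]), 'eef_pos': array([0.5554761 , 0.08046532, 0.12380462]), 'tool_rot': array([0.76174123, 0.64784485, 0.00451059, 0.00519591]), 'contact_force': array([ 0.51940314, -0.2971245 , -5.32173002]), 'moment': array([-0.13967537, -0.13359675, -0.01482069]), 'opening': 0.012013190825743023}
```

```bash
python3 -m creep '[[[-1.5,0.5,0,0,0,0,1],[0,0,0,0,0,-6,1],[0,0,0,0,0,-6,1],[0,0,0,0,0,-6,1],[0,0,0,0,0,-6,1],[0,0,0,0,0,-6,1],[0,0,0,0,0,0,1]]]'
python3 -c '
from h import *
s=bot.state();print(s["joint_pos"],s["moment"],2*np.degrees(np.arctan2(s["tool_rot"][1],s["tool_rot"][0])),s["contact_force"])'
```

```text
time: 9.3
eef_pos: [0.5553, 0.08, 0.1237]
tool_rot: [0.908, 0.419, 0.004, 0.007]
contact_force: [-0.1, -1.0, -1.3]
opening: 0.0119
[ 0.11667276  0.82878249 -0.60474519  1.85851215  0.74776222  0.68723457
 -0.07387371] [-0.11500134 -0.22076288 -0.06122842] 49.50913804978295 [-0.06786442 -1.02081957 -1.29708487]
```

```bash
python3 -m creep '[[[-1,0.5,0,0,0,-7,1],[0,0,0,0,0,-7,1],[0,0,0,0,0,-7,1],[0,0,0,0,0,-7,1],[0,0,0,0,0,-7,1],[0,0,0,0,0,-7,1],[0,0,0,0,0,-7,1],[0,0,0,0,0,-7,1],[0,0,0,0,0,-7,1],[0,0,0,0,0,-7,1],[0,0,0,0,0,0,1]]]'
python3 -c '
from h import *
s=bot.state();print(s["joint_pos"],s["moment"],2*np.degrees(np.arctan2(s["tool_rot"][1],s["tool_rot"][0])),s["contact_force"])
s=snapshot("wrist");P=cloud(s);cv2.imwrite("pics/w5.png",s["color"]);s=snapshot("top");P=cloud(s);M=mach(P);m=(P[...,2]>.126)&(P[...,2]<.136)&(abs(M[...,0])<40)&(M[...,1]>-130)&(M[...,1]<-60);print("handle",m.sum(),np.median(M[m],0))'
```

```text
time: 10.4
eef_pos: [0.5543, 0.0797, 0.1237]
tool_rot: [0.983, -0.186, -0.001, 0.009]
contact_force: [-0.4, -1.6, -1.8]
opening: 0.0121
[-0.06784505  0.78102754 -0.2816136   1.85221416  0.39540846  0.5747097
 -0.98292011] [-0.25449267 -0.22409497 -0.06264684] -21.393181242757592 [-0.37709226 -1.59804279 -1.83060011]
handle 0 [nan nan]
  return _methods._mean(a, axis=axis, dtype=dtype,
  ret = um.true_divide(
```

```bash
python3 -m creep '[[[0,0.5,0,0,0,-7,1],[0,0.5,0,0,0,-7,1],[0,0,0,0,0,-7,1],[0,0,0,0,0,-7,1],[0,0,0,0,0,-7,1],[0,0,0,0,0,-7,1],[0,0,0,0,0,-7,1],[0,0,0,0,0,-7,1],[0,0,0,0,0,-7,1],[0,0,0,0,0,-7,1],[0,0,0,0,0,0,1]]]'
python3 -c '
from h import *
s=bot.state();print(s["joint_pos"],s["moment"],2*np.degrees(np.arctan2(s["tool_rot"][1],s["tool_rot"][0])),s["contact_force"])'
```

```text
time: 11.6
eef_pos: [0.5537, 0.0805, 0.1237]
tool_rot: [-0.699, 0.715, 0.007, -0.005]
contact_force: [0.8, -1.5, 0.9]
opening: 0.0119
[-0.23461322  0.77387923  0.02032     1.85544502 -0.04225765  0.52850511
 -1.77662011] [-0.51265127 -0.12940504 -0.1030632 ] 268.7096072765852 [ 0.80934986 -1.50551543  0.85362945]
```

```bash
python3 -m creep '[[[0,0,0,0,0,-3,1],[0,0,0,0,0,-3,1],[0,0,0,0,0,-2,1],[0,0,0,0,0,0,1]]]'
python3 -c '
from h import *
s=bot.state();print(s["joint_pos"],s["moment"],2*np.degrees(np.arctan2(s["tool_rot"][1],s["tool_rot"][0])),s["contact_force"])'
```

```text
time: 12.0
eef_pos: [0.5538, 0.0806, 0.1237]
tool_rot: [-0.652, 0.758, 0.007, -0.004]
contact_force: [0.5, -2.2, 1.0]
opening: 0.0123
[-0.25161497  0.77478054  0.05122473  1.85728435 -0.08977064  0.52632827
 -1.85724045] [-0.43102964 -0.10742943  0.58852104] 261.4225878054864 [ 0.53971236 -2.19744118  1.00127073]
```

```bash
python3 -m creep '[[[0,0,0,0,0,2,0.2],[0,0,0,0,0,0,0.2],[0,0,0,0,0,0,0.2],[0,0,30,0,0,0,0.2],[0,0,45,0,0,0,0.2],[0,-20,45,0,0,0,0.2],[0,-20,45,0,0,0,0.2],[0,-20,0,0,0,0,0.2],[0,0,0,0,0,0,0.2]]]'
python3 - <<'E'
from h import *
s=snapshot("wrist");P=cloud(s);cv2.imwrite("pics/w6.png",s["color"])
M=mach(P);m=(P[...,2]>.129)&(P[...,2]<.136)&(abs(M[...,0])<40)&(M[...,1]>-130)&(M[...,1]<-50);print("handle",m.sum(),np.median(M[m],0))
print(rect(P,.138,.153,.45,.65,.03,.16))
print("housing",rect(P,.086,.093,.35,.8,-.22,.25))
E
```

```text
time: 12.9
eef_pos: [0.5508, 0.0239, 0.2941]
tool_rot: [-0.669, 0.743, 0.011, -0.004]
contact_force: [-0.3, 0.3, -0.4]
opening: 0.0354
handle 1154 [  2.32280983 -69.68303379]
(995, array([554.4,  80.7]), array([12.4, 46.1]), 85.6, np.float64(146.4))
housing (45889, array([546.3,  -3.8]), array([340.6, 200.9]), 85.1, np.float64(90.9))
```

View pics/w6.png

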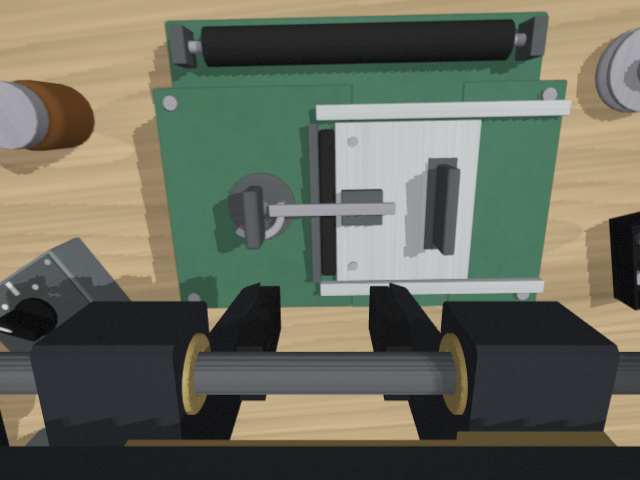

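The wrist view shows the handle at machine y -69.7, so the cover is tight, and the grip bar is parallel to machine x at (253,218) with the hook round the bolt. It's locked. Next is the small grey box.

```bash
python3 -m creep '[[[-13.5,30,-4,0,0,8,0.2],[-13.5,30,-4,0,0,8,0.2],[-13.5,30,-4,0,0,8,0.2],[-13.5,30,-4,0,0,8,0.2],[-13.5,30,-4,0,0,8,0.2],[-13.5,30,-4,0,0,8,0.2],[-13.5,30,-4,0,0,8,0.2],[-13.5,30,-4,0,0,8,0.2],[-13.5,30,-4,0,0,8,0.2],[0,0,0,0,0,0,0.2]]]'
python3 - <<'E'
from h import *
from scipy.spatial.transform import Rotation as R
s=bot.state();print(s["eef_pos"],s["joint_pos"],R.from_quat(s["tool_rot"]).as_matrix().round(3))
s=snapshot("wrist");P=cloud(s);cv2.imwrite("pics/w7.png",s["color"])
print("box top",rect(P,.045,.06,.38,.53,.25,.42)); print("selbar",rect(P,.083,.095,.40,.50,.28,.42))
E
```

```text
time: 13.95
eef_pos: [0.4111, 0.3203, 0.2474]
tool_rot: [0.985, -0.173, -0.017, 0.011]
contact_force: [0.3, 0.8, 0.1]
opening: 0.0352
[0.41113397 0.32029368 0.24744508] [-0.546702    0.56792528 -0.31289844  1.82618925  0.20611872  0.81840348
 -1.30841162] [[ 0.94  -0.34  -0.038]
 [-0.341 -0.94  -0.016]
 [-0.03   0.028 -0.999]]
box top (14785, array([454.5, 344.3]), array([100.1, 120.4]), 25.7, np.float64(55.7))
selbar (954, array([455.1, 346.1]), array([45.7, 12.1]), 65.5, np.float64(89.6))
```

View pics/w7.png

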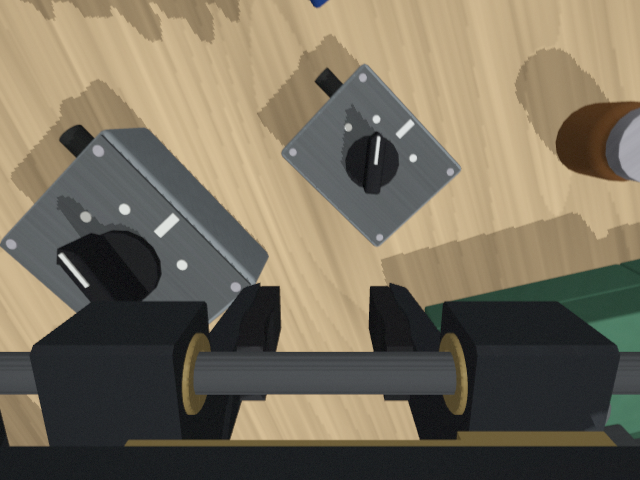

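The pointer at (376,150) aims at the 40° dot and the long bar is at (405,128), so it needs 40° clockwise. Moving above the selector.

```bash
python3 -m creep '[[[22,12,-20,0.9,-2.2,-4.6,0.2],[21,12,-30,0,0,0,0.2],[0,0,-40,0,0,0,0.2],[0,0,0,0,0,0,0.2]]]'
python3 - <<'E'
from h import *
from scipy.spatial.transform import Rotation as R
s=bot.state();print(s["eef_pos"],R.from_quat(s["tool_rot"]).as_matrix().round(3))
s=snapshot("wrist");P=cloud(s)
print("selbar",rect(P,.083,.095,.40,.50,.28,.42))
E
```

```text
time: 14.4
eef_pos: [0.4555, 0.3417, 0.1532]
tool_rot: [0.976, -0.219, 0.0, 0.001]
contact_force: [-0.6, -1.4, -0.6]
opening: 0.0353
[0.45548249 0.34171241 0.15318108] [[ 0.904 -0.427 -0.   ]
 [-0.427 -0.904 -0.003]
 [ 0.001  0.003 -1.   ]]
selbar (1614, array([455.4, 346.5]), array([45.6, 12. ]), 65.6, np.float64(89.7))
```

```bash
python3 -m creep '[[[-1,3,-30,0,0,0,0.2],[0,0,-30,0,0,0,0.2],[0,0,-18,0,0,0,0.2],[0,0,0,0,0,0,0.2]]]'
```

```text
time: 14.85
eef_pos: [0.4602, 0.348, 0.0832]
tool_rot: [0.975, -0.221, 0.005, -0.005]
contact_force: [-0.4, -0.6, -0.1]
opening: 0.035
```

```bash
python3 -m creep '[[[-5,-3,-8,0,0,0,0.2],[-0.5,-0.5,-8,0,0,0,0.2],[0,0,0,0,0,0,0.2]]]'
```

```text
time: 15.15
eef_pos: [0.4565, 0.3455, 0.071]
tool_rot: [0.975, -0.222, 0.007, -0.008]
contact_force: [0.2, 0.4, -0.9]
opening: 0.0353
```

```bash
python3 -m creep '[[[-2,-0.8,-4,0,0,0,0.2],[-0.5,0,0,0,0,0,0.2],[0,0,0,0,0,0,1],[0,0,0,0,0,0,1],[0,0,0,0,0,0,1],[0,0,0,0,0,0,1]]]' 20
python3 -m creep '[[[0,0,0,0,0,-6,1],[0,0,0,0,0,-6,1],[0,0,0,0,0,-6,1],[0,0,0,0,0,-6,1],[0,0,0,0,0,-6,1],[0,0,0,0,0,-6,1],[0,0,0,0,0,0,1]]]'
python3 -c '
from h import *
s=bot.state();print(s["joint_pos"],s["moment"],2*np.degrees(np.arctan2(s["tool_rot"][1],s["tool_rot"][0])),s["contact_force"])'
```

```text
time: 15.75
eef_pos: [0.4552, 0.3452, 0.0686]
tool_rot: [0.975, -0.223, 0.009, -0.009]
contact_force: [1.3, -0.2, -0.5]
opening: 0.0118
time: 16.45
eef_pos: [0.4557, 0.3447, 0.0686]
tool_rot: [0.852, -0.524, 0.011, -0.006]
contact_force: [-0.3, -1.7, 1.2]
opening: 0.012
[-7.39138440e-01  8.65583639e-01  1.18279947e-03  1.87611926e+00
  4.53057455e-02  3.82508626e-01 -1.88367941e+00] [ 0.03568488  0.067374   -0.06946072] -63.220967288923184 [-0.32504235 -1.74600415  1.15702209]
```

```bash
python3 -m creep '[[[0,0,0,0,0,-1.5,1],[0,0,0,0,0,0,0.2],[0,0,0,0,0,0,0.2],[0,0,0,0,0,0,0.2],[0,0,30,0,0,0,0.2],[0,0,40,0,0,0,0.2],[-10,-20,45,0,0,0,0.2],[-10,-25,45,0,0,0,0.2],[-10,-25,10,0,0,0,0.2],[0,0,0,0,0,0,0.2]]]'
python3 - <<'E'
from h import *
s=snapshot("wrist");P=cloud(s);cv2.imwrite("pics/w8.png",s["color"])
print("box top",rect(P,.045,.06,.38,.53,.25,.42)); print("selbar",rect(P,.083,.095,.40,.50,.28,.42))
s=snapshot("top");P=cloud(s);M=mach(P)
print("cam",rect(P,.138,.153,.45,.65,.03,.16),"handle",rect(P,.126,.140,.45,.62,-.20,-.04))
for t in ("tray","jar","pulley"): print(t,[(np.round(r["xyz"],3),round(r["score"],2)) for r in find_in(t,s)[:1]])
E
```

```text
time: 17.45
eef_pos: [0.4233, 0.2741, 0.2414]
tool_rot: [0.847, -0.531, 0.01, -0.006]
contact_force: [0.5, -0.0, -0.6]
opening: 0.0349
box top (15486, array([454.2, 344.6]), array([100.3, 120.2]), 25.6, np.float64(55.8))
selbar (1031, array([456.2, 345.4]), array([45. , 12.3]), 26.0, np.float64(89.7))
cam (79, array([550.7,  81.6]), array([10.5, 45.5]), 89.3, np.float64(145.7)) handle (98, array([538.5, -73.4]), array([10.3, 69.3]), 85.4, np.float64(131.6))
tray [(array([ 0.442, -0.352,  0.002]), 0.71)]
jar [(array([0.644, 0.288, 0.087]), 0.9)]
pulley [(array([ 0.63 , -0.291,  0.021]), 0.86)]
```

View pics/w8.png

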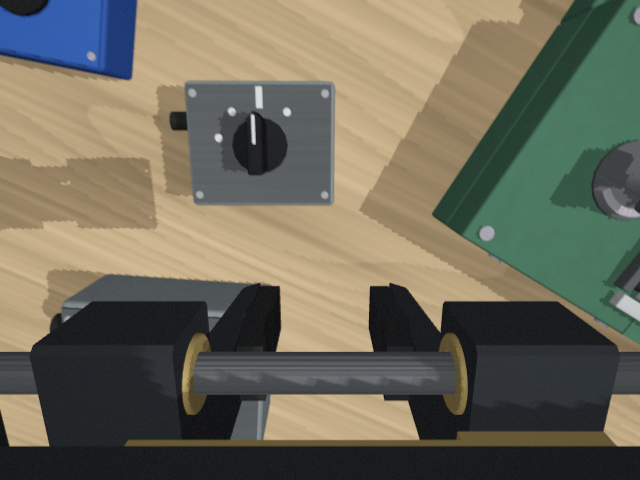

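The pointer at (254,130) is on the long bar at (258,97), and the bar direction is 26.0° against the box's 25.6°. The coarse top view gives the cam as 89° where the wrist gave 85.6°, so I'll take one more close look at the cam.

```bash
python3 -m creep '[[[15,-30,15,0,0,-6,0.2],[15,-35,15,0,0,-6,0.2],[15,-40,10,0,0,-6,0.2],[15,-40,10,0,0,-6,0.2],[15,-40,0,0,0,0,0.2],[10,-40,0,0,0,0,0.2],[0,0,0,0,0,0,0.2]]]'
python3 - <<'E'
from h import *
s=snapshot("wrist");P=cloud(s);cv2.imwrite("pics/w9.png",s["color"])
M=mach(P);m=(P[...,2]>.129)&(P[...,2]<.136)&(abs(M[...,0])<40)&(M[...,1]>-130)&(M[...,1]<-50);print("handle",m.sum(),np.median(M[m],0))
print(rect(P,.138,.153,.45,.65,.03,.16)); print("housing",rect(P,.086,.093,.35,.8,-.22,.25))
E
```

```text
time: 18.4
eef_pos: [0.5111, 0.0525, 0.2833]
tool_rot: [0.72, -0.694, 0.008, -0.001]
contact_force: [-0.1, -0.4, -0.3]
opening: 0.0355
handle 1306 [  2.38655878 -69.32323682]
(1115, array([554. ,  80.9]), array([12.1, 46.1]), 85.1, np.float64(146.4))
housing (54422, array([546.7,  -3.8]), array([341. , 200.9]), 85.1, np.float64(90.8))
```

The cam is at 85.1°, exactly parallel to the housing, and the cover is tight. Handing in.

```bash
python3 -c '
from workcell import bot
print(bot.job_done())'
```

```text
the job is handed in; nothing more can be done
None
```

The drive unit is back in service and the job is handed in, after about 18 s of robot time. I pushed the cover to the seal by its handle and turned the cam lock clockwise to its stop. Then I turned the selector on the small grey box one place clockwise to the long bar. I left the blue box and the larger grey box alone.

Last checks:
- **Cover:** the handle reads machine y = -69.3 mm, against -70 mm when drawn tight.
- **Cam lock:** the grip bar lies at 85.1°, the same as the housing, which is the locked stop.
- **Selector:** the pointer is at 26.0°, against 25.6° for the box's +x axis. The picture shows it on the long bar.
- **Bystanders:** the tray, jar and pulley read within 5 mm of where they started, about as close as the detector can tell.
- **Robot:** it was clear of everything at hand-in, with the tool about 0.28 m up.

One reading disagreed. The coarse top camera gave the cam as 89°, while both closer wrist views gave 85.6° and 85.1°; I trusted the wrist.

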